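# Select the mug sample and start the run

### The job

Set the banding machine up to run mugs: with the fingertips gently press down the yellow key in front of the mug with the blue dots, let it come back up, then gently press the green start button and take the hand away. Leave the other yellow keys and the red stop button alone, and leave the mug, the glasses and everything else on the bench standing where they are.

Things in the scene. Friction and masses are not known exactly. Their poses are not given: they have to be found in the camera images.
- selector: sample selector, fixed: a flat aluminium plate 220 (x) x 350 (y) x 8 mm whose front edge (-x, towards the robot) carries a grey key bar 70 mm deep and 32 mm high with three yellow keys at y = +115, 0, -115 mm, x = -70 mm. Behind each key, at x = +47 mm, is a black round pad with one sample standing on it; a short yellow line leads from each key to its pad. Origin: centre of the underside. x runs from the keys to the samples, y along the key row, z up
- ringed_glass: upturned clear glass tumbler with thin black rings round it, 72 mm across, 99 mm high, loose; on one of the three pads. Origin: centre of its underside, z up
- plain_glass: upturned clear glass tumbler without rings, 72 mm across, 98 mm high, loose, on one of the three pads. Origin: centre of its underside, z up
- dotted_mug: cream mug with blue dots, bowl 92 mm across, 93 mm high, loose; stands on any one of the three pads, its origin 117 mm (within 5 mm) behind the key in front of it (the next keys are about 164 mm off), handle away from the keys. Origin: on its underside, midway between handle and far side of the bowl (17 mm off the bowl's centre towards the handle), z up
- key_left_top (a point): left-hand (+y) round yellow push key, 30 mm across, standing 8 mm proud of a 46 mm black collar on the selector's key bar; this point is the centre of its top, 52 mm above the bench when up; z points up
- key_left (a joint): travel of the left-hand (+y) key, m, 0 when up, 0.008 when fully down; a spring returns it; it starts to move at about 2 N, passes 0.004 at about 4 N and is fully down at 6 N; registers as pressed above 0.004
- key_middle_top (a point): middle round yellow push key, 30 mm across, standing 8 mm proud of a 46 mm black collar on the selector's key bar; this point is the centre of its top, 52 mm above the bench when up; z points up
- key_middle (a joint): travel of the middle key, m, 0 when up, 0.008 when fully down; a spring returns it; it starts to move at about 2 N, passes 0.004 at about 4 N and is fully down at 6 N; registers as pressed above 0.004
- key_right_top (a point): right-hand (-y) round yellow push key, 30 mm across, standing 8 mm proud of a 46 mm black collar on the selector's key bar; this point is the centre of its top, 52 mm above the bench when up; z points up
- key_right (a joint): travel of the right-hand (-y) key, m, 0 when up, 0.008 when fully down; a spring returns it; it starts to move at about 2 N, passes 0.004 at about 4 N and is fully down at 6 N; registers as pressed above 0.004
- start_top (a point): green start push button, 32 mm across, standing 8 mm proud of a 48 mm black collar on top of its box; this point is the centre of its top, 54 mm above the bench when up; z points up
- start (a joint): travel of the green start button, m, 0 when up, 0.008 when fully down; a spring returns it; it starts to move at about 2 N, passes 0.004 at about 4 N and is fully down at 6 N; registers as pressed above 0.004
- start_box: grey box 72 x 72 x 34 mm, fixed to the bench, that carries the green start button in the middle of its top; a short black cable gland sticks out 16 mm at its back (+x). Origin: centre of the underside
- stop_top (a point): red stop push button, 32 mm across, standing 8 mm proud of a 48 mm black collar on top of its box; this point is the centre of its top, 54 mm above the bench when up; z points up
- stop (a joint): travel of the red stop button, m, 0 when up, 0.008 when fully down; a spring returns it; it starts to move at about 2 N, passes 0.004 at about 4 N and is fully down at 6 N; registers as pressed above 0.004
- stop_box: grey box 72 x 72 x 34 mm, fixed to the bench, that carries the red stop button in the middle of its top; a short black cable gland sticks out 16 mm at its back (+x). Origin: centre of the underside
- paint_marker: white paint marker lying in front of the selector, 19 x 136 x 19 mm, loose bystander. Origin: centre of its underside as it lies
- loose_wing_nut: small dark steel wing nut beside the blue vice, 13 x 33 x 19 mm, loose bystander. Origin: centre of its underside
- red_notebook: red notebook lying flat, 148 x 109 x 15 mm, loose bystander. Origin: centre of its underside
There are look-alikes about, which are no part of the job. What is shaped like the start_box but purple is not meant. Leave any pink look-alike of the plain_glass alone.

How it is judged (in metres and radians):
On the way, in this order (a step that is already met when the one before it is completed fails the run):
1. the yellow key in front of the dotted mug is pressed down at least 4 mm (((horizontal distance between key_left_top and dotted_mug below 0.14 m and value of joint key_left above 0.004 m) or (horizontal distance between key_middle_top and dotted_mug below 0.14 m and value of joint key_middle above 0.004 m) or (horizontal distance between key_right_top and dotted_mug below 0.14 m and value of joint key_right above 0.004 m))), for 0.05 s.
2. all yellow keys are up again and the green start button is pressed down at least 4 mm (value of joint each of key_left, key_middle, key_right below 0.002 m and value of joint start above 0.004 m), for 0.05 s.
At the end, for the whole second after the job is handed in: All keys and buttons are up (within 2 mm); the samples stand upright and at rest, and they and the other loose things are within 10 mm of where they stood (value of joint each of key_left, key_middle, key_right, start, stop below 0.002 m and distance of each of ringed_glass, plain_glass, dotted_mug, paint_marker, loose_wing_nut, red_notebook from where it was at the start of the episode below 0.01 m and angle between each of ringed_glass, plain_glass, dotted_mug's own z axis and vertical below 0.1 rad and linear speed of each of ringed_glass, plain_glass, dotted_mug, paint_marker, loose_wing_nut, red_notebook below 0.02 m/s); the robot touches nothing.
It fails at once if a yellow key that is not in front of the dotted mug is pressed more than 2.5 mm ((not (horizontal distance between key_left_top and dotted_mug below 0.14 m) and value of joint key_left above 0.0025 m) or (not (horizontal distance between key_middle_top and dotted_mug below 0.14 m) and value of joint key_middle above 0.0025 m) or (not (horizontal distance between key_right_top and dotted_mug below 0.14 m) and value of joint key_right above 0.0025 m)).
It fails at once if the red stop button is pressed more than 2.5 mm (value of joint stop above 0.0025 m).
It fails at once if a glass, the mug or another loose thing is lifted, carried or shifted more than 10 mm (distance of any of ringed_glass, plain_glass, dotted_mug, paint_marker, loose_wing_nut, red_notebook from where it was at the start of the episode above 0.01 m).
It fails at once if the selector or a button box is pushed harder than 30 N (contact force between any of the fingers, the arm and selector above 30 N or contact force between any of the fingers, the arm and start_box above 30 N or contact force between any of the fingers, the arm and stop_box above 30 N).
It also fails if it takes over 37 s, if anything falls off the work surface, if the arm or the gripper's body presses on something with over 40 N, if the wrist force passes 120 N, or if a joint passes its speed limit or range.

### The arm

A 7-joint arm with a two-finger parallel gripper is mounted at the origin on a cart in front of the work surface, level with it; the furniture and walls round the work are solid. World frame = base frame: x ahead of the robot, y to its left, z up, the work surface at z = 0. Lengths are in mm, angles in rad, forces in N, time in s.
With the tool pointing down it reaches from about 425 to 825 mm from the base axis. Payload 3.6 kg.
Tool frame: the origin (TCP) lies on the centre line of the jaws, within the pads' length; the fingertips stand 25 mm ahead of it and the grasp point (between the pads) lies 6 mm ahead of it; z points along the fingers, y is the line along which they close (so a half turn about z gives the same grasp; the last joint's range is limited). The gripper opens to 85 mm and grips with 20 to 120 N. Pads are 22 mm wide; open, the fingers measure 114 mm over their backs; the gripper's body (76 mm by 85 mm) begins 54 mm behind the grasp point. The pads swing forward as they close: fully open they stand 13 mm farther back than shut.
Start: joints at [1.119, 0.615, -0.013, 1.423, 0.008, 1.103, -0.04], TCP at [267.897, -592.196, 256.297] pointing down, gripper open.
Joint ranges: [-3.12, 3.12], [-0.3, 2.06], [-1.34, 1.32], [0.26, 2.42], [-1.36, 4.5], [0.01, 1.98], [-2.84, 2.84]. Speed limits (rad/s): [2.79, 2.79, 3.14, 3.14, 3.14, 3.14, 3.14].

### API

Orientations are given as a unit quaternion [x, y, z, w].
In Python, from station import * gives the robot as it stands. The module is installed in compiled form; this text tells all that it offers.
- The arm moves only by the tool apply_moves, never from a script. Its argument "increments" is a list of rows, each an object with "dp": the shift along the world's x, y, z in cm, a list of three; "delta_rot": the turn, a rotation vector about the world's x, y, z in rad, a list of three; "claw": the closure, from -1 (fully open) to 1 (shut), so that 0 is half open. A call has exactly 8 rows; each row shifts and turns the commanded pose from where the row before left it; what a row does not reach is not made up. A row lasts 1/8 s, in which the tool goes at most 62.5 mm and 10.7 degrees, less where a joint would pass 70% of its speed; a pose out of reach is approached as far as the arm can. A call with a gripper value outside its range is refused whole. The fingers move at their own pace and stop on an object; "force" is the grip in N (left out, the last holds). Time passes only in rows, so rows that do not move let the fingers close, or fill a call up. It gives the time, the measured TCP pose, the force, the opening and the grip force at its end, in the units of the state.
- read_state(): the state, without advancing time (a new reading comes with each control period).
- grab_frame(name): name is "scene" or "top"; returns the picture (420x560x3 uint8, blue, green, red); there is no depth.
- calibration(name): a dict with "fov_y" (degrees; the focal length in pixels is half the picture's height over the tangent of half this angle, whatever the lens; pixels are square), "cx", "cy" (the principal point, pixels), "eye" and "attitude" of the camera in the world. Camera axes: x right, y down, z forward; pixel columns grow to the right and rows downward; lengths in mm; the calibration is good to about 2 mm. A picture is of the moment at which its call begins. calibration takes no time and is no camera call.
- finish_job(): hands the job in; it is judged then, once.
The state is a dict: "t": time; "qpos": joint angles; "dq": joint speeds; "effort": joint torques, N m; "position": TCP position; "tcp_rot": TCP orientation; "ft_force": force on the tool from outside, world axes, zero at the start; "ft_torque": the same for the moment, N m; "opening": finger opening in mm; "gripper_force": force on a finger pad.
Only numpy, scipy, OpenCV 4.12 (cv2) and the standard library are available. Lean on these libraries where they do the work, as an engineer would, in place of code of your own. Each camera call takes 0.05 s, during which the arm holds its last target. There are 200 camera calls.

## Working session

There is one attempt and no reset: what is moved stays moved. The work goes in short steps, Python scripts to look and compute and a tool call to move; the robot and the scene stay as the last step left them, time stands still between calls to the robot, and variables do not carry over. Pictures are saved under pics/ and viewed, at most 10 in all, crops included, and the job is handed in when it is done.

Besides the shell and the picture viewer there is one more tool, called in YAML: its name, and indented under it one key for each argument. apply_moves: Moves the arm, as the interface text tells. Its arguments: {"type":"object","properties":{"increments":{"type":"array","items":{"type":"object","properties":{"dp":{"type":"array","items":{"type":"number"}},"delta_rot":{"type":"array","items":{"type":"number"}},"claw":{"type":"number"}}}},"force":{"type":"number"}},"required":["increments"]}

```bash
mkdir -p pics; python3 - <<'E'
from station import *
import cv2
for n in("scene","top"):
    cv2.imwrite(f"pics/{n}0.png",grab_frame(n)); print(n,calibration(n))
print(read_state())
E
```

```text
scene {'fov_y': 52.17307901020692, 'cx': 275.2089106290945, 'cy': 212.91858167559934, 'eye': array([-310.35877005,  582.94972471,  566.35743115]), 'attitude': array([-0.39993651,  0.75324795, -0.45384559,  0.25824889])}
top {'fov_y': 43.98113721488099, 'cx': 281.22238005381496, 'cy': 207.19832251204824, 'eye': array([ 285.15106403,  106.29387023, 1239.73150404]), 'attitude': array([ 0.71481041, -0.69331665,  0.06603063, -0.06323017])}
{'t': 0.1, 'qpos': array([ 1.11950322,  0.61583139, -0.01263753,  1.42478201,  0.0080758 ,
        1.1034373 , -0.04040311]), 'dq': array([-0.00161428, -0.00353441,  0.00051737, -0.00339406, -0.00040399,
        0.00120615, -0.00101765]), 'effort': array([ 1.24907459e-03, -4.70383787e+01,  2.60049524e-01, -1.71570969e+01,
        1.00736428e-02,  5.86701528e-03,  1.14988757e-05]), 'position': array([ 267.64074505, -591.61893282,  255.23374489]), 'tcp_rot': array([ 9.77520546e-01,  2.10836740e-01, -2.53201353e-04, -1.17752848e-03]), 'ft_force': array([ 0.00919192,  0.06715255, -0.43990639]), 'ft_torque': array([-0.02619364,  0.00952128,  0.01433989]), 'gripper_force': 0.0, 'opening': 85.61648868189216}
```

View pics/scene0.png

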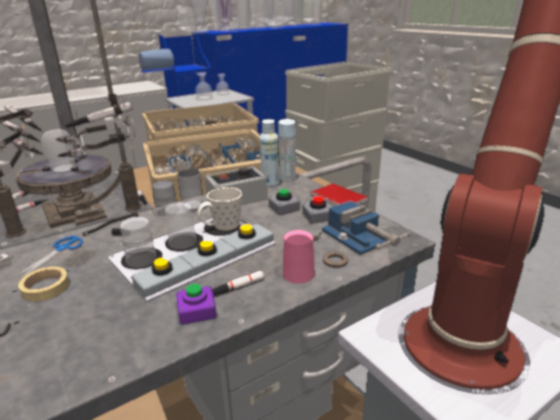

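View pics/top0.png

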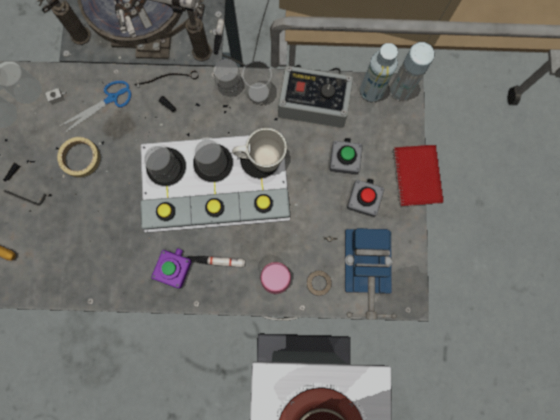

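The top view shows three yellow keys at (165,211), (214,207) and (263,203). The dotted mug is at (265,150), behind the right-hand key. The grey box with the green button is at (347,155), the red stop is at (368,197), and the purple look-alike is at (170,268). I'll confirm this in enlarged crops.

```bash
python3 - <<'E'
import cv2
a=cv2.imread("pics/top0.png")[120:240,135:385]; cv2.imwrite("pics/c1.png",cv2.resize(a,None,fx=3.2,fy=3.2,interpolation=cv2.INTER_CUBIC))
a=cv2.imread("pics/scene0.png")[170:300,105:345]; cv2.imwrite("pics/c2.png",cv2.resize(a,None,fx=3.2,fy=3.2,interpolation=cv2.INTER_CUBIC))
E
```

```text
(no output)
```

View pics/c1.png

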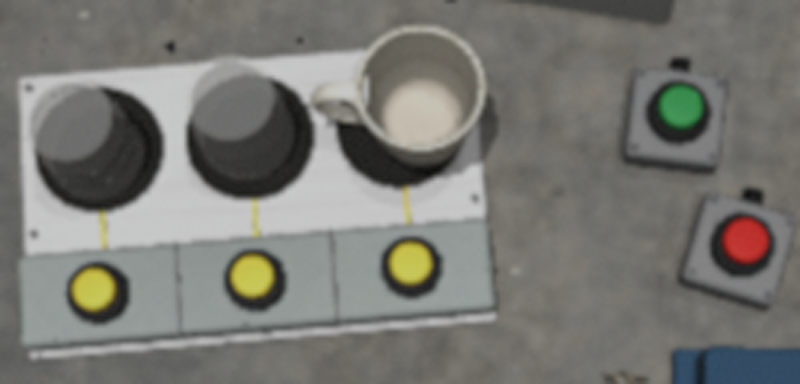

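View pics/c2.png

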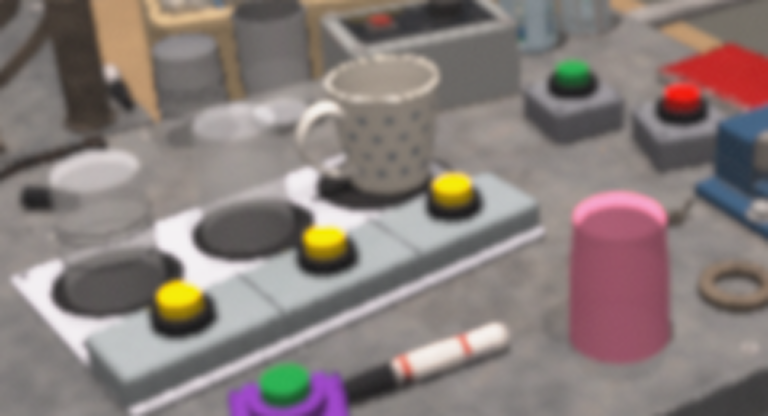

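The crop confirms it: the blue-dotted mug stands on the right-hand pad, so the right key is the one to press. That key is at top pixel (263.1,202.5) and scene pixel (246.3,228.4). The start button is the green one on the grey box, at top (347.8,153.1) and scene (284,192.2).

```bash
python3 - <<'E'
from station import *
import numpy as np
from scipy.spatial.transform import Rotation as R
def ray(n,u,v):
    c=calibration(n); f=210/np.tan(np.radians(c["fov_y"]/2))
    d=R.from_quat(c["attitude"]).apply([(u-c["cx"])/f,(v-c["cy"])/f,1]); return np.array(c["eye"]),d
P=dict(L=((95,289),(179,300),52),M=((253,276),(325,243),52),K=((410,264),(452,187),52),G=((681,106),(573,71),54),S=((747,241),(683,96),54))
for k,(a,b,z) in P.items():
    o=[]
    for n,p,off in(("top",a,(135,120)),("scene",b,(105,170))):
        e,d=ray(n,(p[0]-1.1)/3.2+off[0],(p[1]-1.1)/3.2+off[1]); o.append((e+d*(z-e[2])/d[2])[:2].round(1))
    print(k,*o)
for k,p,z in(("mugrim",(421,90),93),("marker_R",(480,0),0)):
    e,d=ray("top",p[0]/3.2+135,p[1]/3.2+120);print(k,e+d*(z-e[2])/d[2])
print(read_state()["position"], R.from_quat(read_state()["tcp_rot"]).as_matrix().round(2))
E
```

```text
L [490.1 375.4] [485.5 376.3]
M [503.3 261.6] [495.4 263.3]
K [515.7 148.1] [514.1 147.1]
G [640.5 -47.9] [635.2 -48.3]
S [540.  -96.7] [534.7 -95.6]
mugrim [633.98301974 142.61116972  93.        ]
marker_R [736.81244854 102.01234679   0.        ]
[ 267.64074505 -591.61893282  255.23374489] [[ 0.91  0.41 -0.  ]
 [ 0.41 -0.91  0.  ]
 [ 0.   -0.   -1.  ]]
```

apply_moves:
  increments:
    - {"dp": [2.5, 4.93, 0], "delta_rot": [0, 0, 0], "claw": 1}
    - {"dp": [2.5, 4.93, 0], "delta_rot": [0, 0, 0], "claw": 1}
    - {"dp": [2.5, 4.93, 0], "delta_rot": [0, 0, 0], "claw": 1}
    - {"dp": [2.5, 4.93, 0], "delta_rot": [0, 0, 0], "claw": 1}
    - {"dp": [2.5, 4.93, 0], "delta_rot": [0, 0, 0], "claw": 1}
    - {"dp": [2.5, 4.93, 0], "delta_rot": [0, 0, 0], "claw": 1}
    - {"dp": [2.5, 4.93, 0], "delta_rot": [0, 0, 0], "claw": 1}
    - {"dp": [2.5, 4.93, 0], "delta_rot": [0, 0, 0], "claw": 1}

```text
t: 1.1
position: [468.3, -196.1, 256.1]
tcp_rot: [0.978, 0.211, -0.0, -0.0]
ft_force: [-0.1, -0.8, -0.3]
opening: -0.2
gripper_force: 0.0
```

apply_moves:
  increments:
    - {"dp": [0.67, 4.93, 0], "delta_rot": [0, 0, 0], "claw": 1}
    - {"dp": [0.67, 4.93, 0], "delta_rot": [0, 0, 0], "claw": 1}
    - {"dp": [0.67, 4.93, 0], "delta_rot": [0, 0, 0], "claw": 1}
    - {"dp": [0.67, 4.93, 0], "delta_rot": [0, 0, 0], "claw": 1}
    - {"dp": [0.67, 4.93, 0], "delta_rot": [0, 0, 0], "claw": 1}
    - {"dp": [0.67, 4.93, 0], "delta_rot": [0, 0, 0], "claw": 1}
    - {"dp": [0.67, 4.93, 0], "delta_rot": [0, 0, 0], "claw": 1}
    - {"dp": [0, 0, 0], "delta_rot": [0, 0, 0], "claw": 1}

```text
t: 2.1
position: [514.0, 153.0, 255.9]
tcp_rot: [0.977, 0.215, -0.0, -0.002]
ft_force: [0.3, -0.6, -0.0]
opening: 0.1
gripper_force: 0.0
```

apply_moves:
  increments:
    - {"dp": [0, 0, -4], "delta_rot": [0, 0, 0], "claw": 1}
    - {"dp": [0, 0, -4], "delta_rot": [0, 0, 0], "claw": 1}
    - {"dp": [0, 0, -4], "delta_rot": [0, 0, 0], "claw": 1}
    - {"dp": [0, 0, -3], "delta_rot": [0, 0, 0], "claw": 1}
    - {"dp": [0, 0, 0], "delta_rot": [0, 0, 0], "claw": 1}
    - {"dp": [0, 0, 0], "delta_rot": [0, 0, 0], "claw": 1}
    - {"dp": [0, 0, 0], "delta_rot": [0, 0, 0], "claw": 1}
    - {"dp": [0, 0, 0], "delta_rot": [0, 0, 0], "claw": 1}

```text
t: 3.1
position: [515.4, 147.4, 107.4]
tcp_rot: [0.978, 0.211, 0.001, -0.0]
ft_force: [0.1, 0.1, 0.3]
opening: -0.3
gripper_force: 0.0
```

```bash
python3 - <<'E'
from station import *
import cv2
a=grab_frame("scene")[150:290,145:335]; cv2.imwrite("pics/c3.png",cv2.resize(a,None,fx=4,fy=4,interpolation=cv2.INTER_CUBIC))
s=read_state();print(s["position"],s["ft_force"])
E
```

```text
[515.26603193 147.3945588  107.20558006] [-0.42894401  1.15475946 -0.10593002]
```

View pics/c3.png

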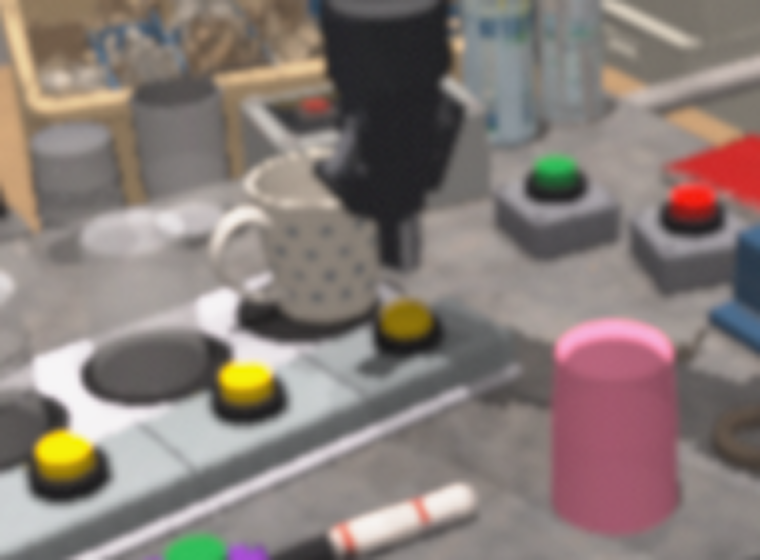

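The closed fingertips hang about 30 mm above the right-hand key, at crop (400,265) with the key at (407,322). They are clear of the mug.

apply_moves:
  increments:
    - {"dp": [0, 0, -1.5], "delta_rot": [0, 0, 0], "claw": 1}
    - {"dp": [0, 0, -1.0], "delta_rot": [0, 0, 0], "claw": 1}
    - {"dp": [0, 0, -0.3], "delta_rot": [0, 0, 0], "claw": 1}
    - {"dp": [0, 0, -0.2], "delta_rot": [0, 0, 0], "claw": 1}
    - {"dp": [0, 0, -0.2], "delta_rot": [0, 0, 0], "claw": 1}
    - {"dp": [0, 0, -0.1], "delta_rot": [0, 0, 0], "claw": 1}
    - {"dp": [0, 0, 0], "delta_rot": [0, 0, 0], "claw": 1}
    - {"dp": [0, 0, 0], "delta_rot": [0, 0, 0], "claw": 1}

```text
t: 4.15
position: [514.3, 147.1, 73.6]
tcp_rot: [0.978, 0.211, -0.0, 0.0]
ft_force: [-2.0, 0.1, 5.4]
opening: -0.1
gripper_force: 2.8
```

apply_moves:
  increments:
    - {"dp": [0, 0, -0.1], "delta_rot": [0, 0, 0], "claw": 1}
    - {"dp": [0, 0, -0.1], "delta_rot": [0, 0, 0], "claw": 1}
    - {"dp": [0, 0, -0.1], "delta_rot": [0, 0, 0], "claw": 1}
    - {"dp": [0, 0, 0], "delta_rot": [0, 0, 0], "claw": 1}
    - {"dp": [0, 0, 0], "delta_rot": [0, 0, 0], "claw": 1}
    - {"dp": [0, 0, 0], "delta_rot": [0, 0, 0], "claw": 1}
    - {"dp": [0, 0, 0], "delta_rot": [0, 0, 0], "claw": 1}
    - {"dp": [0, 0, 0], "delta_rot": [0, 0, 0], "claw": 1}

```text
t: 5.15
position: [514.3, 147.1, 72.9]
tcp_rot: [0.978, 0.211, -0.0, 0.0]
ft_force: [-6.0, -1.3, 20.0]
opening: 0.2
gripper_force: 10.6
```

Force is 20 N with almost no extra travel. I'll check whether the key has bottomed.

```bash
python3 - <<'E'
from station import *
import cv2
a=grab_frame("scene")[190:270,195:295]; cv2.imwrite("pics/c4.png",cv2.resize(a,None,fx=7,fy=7,interpolation=cv2.INTER_CUBIC))
s=read_state();print(s["position"],s["ft_force"])
E
```

```text
[514.31004248 147.20587677  72.87077104] [-6.01666382 -2.00096372 21.67924846]
```

View pics/c4.png

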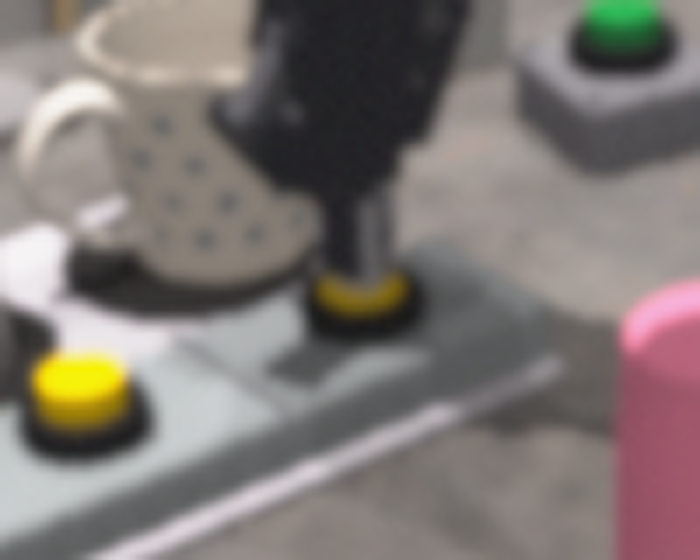

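The key is flush with its collar, so it is fully down. Next I lift off and go to the green button.

apply_moves:
  increments:
    - {"dp": [0, 0, 1], "delta_rot": [0, 0, 0], "claw": 1}
    - {"dp": [0, 0, 4], "delta_rot": [0, 0, 0], "claw": 1}
    - {"dp": [0, 0, 5], "delta_rot": [0, 0, 0], "claw": 1}
    - {"dp": [3.1, -4.9, 0], "delta_rot": [0, 0, 0], "claw": 1}
    - {"dp": [3.1, -4.9, 0], "delta_rot": [0, 0, 0], "claw": 1}
    - {"dp": [3.1, -4.9, 0], "delta_rot": [0, 0, 0], "claw": 1}
    - {"dp": [3.1, -4.9, 0], "delta_rot": [0, 0, 0], "claw": 1}
    - {"dp": [0, 0, 0], "delta_rot": [0, 0, 0], "claw": 1}

```text
t: 6.2
position: [640.6, -56.8, 169.5]
tcp_rot: [0.979, 0.206, 0.001, 0.003]
ft_force: [-0.8, -0.9, -1.0]
opening: 0.1
gripper_force: 0.0
```

apply_moves:
  increments:
    - {"dp": [0, 0, 0], "delta_rot": [0, 0, 0], "claw": 1}
    - {"dp": [0, 0, 0], "delta_rot": [0, 0, 0], "claw": 1}
    - {"dp": [0, 0, -3], "delta_rot": [0, 0, 0], "claw": 1}
    - {"dp": [0, 0, -3], "delta_rot": [0, 0, 0], "claw": 1}
    - {"dp": [0, 0, 0], "delta_rot": [0, 0, 0], "claw": 1}
    - {"dp": [0, 0, 0], "delta_rot": [0, 0, 0], "claw": 1}
    - {"dp": [0, 0, 0], "delta_rot": [0, 0, 0], "claw": 1}
    - {"dp": [0, 0, 0], "delta_rot": [0, 0, 0], "claw": 1}

```text
t: 7.2
position: [639.4, -48.7, 111.5]
tcp_rot: [0.978, 0.211, 0.001, 0.0]
ft_force: [0.7, 0.2, 0.3]
opening: -0.3
gripper_force: 0.0
```

```bash
python3 - <<'E'
from station import *
import cv2
a=grab_frame("scene")[130:260,195:345]; cv2.imwrite("pics/c5.png",cv2.resize(a,None,fx=4,fy=4,interpolation=cv2.INTER_CUBIC))
s=read_state();print(s["position"],s["ft_force"])
E
```

```text
[639.22807791 -48.74194709 111.2343372 ] [0.66643148 0.3013612  0.32271913]
```

View pics/c5.png

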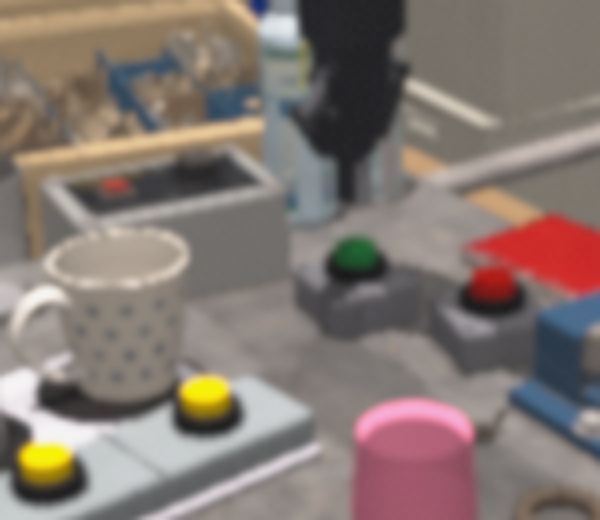

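The right key has come back up, at crop (205,395). The fingertips are above the green button, which is at (357,255).

apply_moves:
  increments:
    - {"dp": [0, 0, -1.5], "delta_rot": [0, 0, 0], "claw": 1}
    - {"dp": [0, 0, -1.0], "delta_rot": [0, 0, 0], "claw": 1}
    - {"dp": [0, 0, -0.4], "delta_rot": [0, 0, 0], "claw": 1}
    - {"dp": [0, 0, -0.3], "delta_rot": [0, 0, 0], "claw": 1}
    - {"dp": [0, 0, -0.2], "delta_rot": [0, 0, 0], "claw": 1}
    - {"dp": [0, 0, -0.2], "delta_rot": [0, 0, 0], "claw": 1}
    - {"dp": [0, 0, -0.1], "delta_rot": [0, 0, 0], "claw": 1}
    - {"dp": [0, 0, 0], "delta_rot": [0, 0, 0], "claw": 1}

```text
t: 8.25
position: [638.0, -48.8, 75.1]
tcp_rot: [0.978, 0.211, -0.001, -0.0]
ft_force: [-7.0, -0.0, 11.5]
opening: 0.4
gripper_force: 6.0
```

At 11.5 N the button is past its 6 N full-travel point, so it is fully down. I'll hold briefly and then lift away.

apply_moves:
  increments:
    - {"dp": [0, 0, 0], "delta_rot": [0, 0, 0], "claw": 1}
    - {"dp": [0, 0, 0], "delta_rot": [0, 0, 0], "claw": 1}
    - {"dp": [0, 0, 1], "delta_rot": [0, 0, 0], "claw": 1}
    - {"dp": [0, 0, 4], "delta_rot": [0, 0, 0], "claw": 1}
    - {"dp": [0, 0, 5], "delta_rot": [0, 0, 0], "claw": 1}
    - {"dp": [0, 0, 4], "delta_rot": [0, 0, 0], "claw": 1}
    - {"dp": [0, 0, 0], "delta_rot": [0, 0, 0], "claw": 1}
    - {"dp": [0, 0, 0], "delta_rot": [0, 0, 0], "claw": 1}

```text
t: 9.25
position: [638.6, -48.7, 212.7]
tcp_rot: [0.978, 0.211, -0.0, -0.0]
ft_force: [0.6, 0.1, 0.0]
opening: 0.0
gripper_force: 0.0
```

```bash
python3 - <<'E'
from station import *
import cv2
cv2.imwrite("pics/s6.png",grab_frame("scene"))
s=read_state();print(s["t"],s["position"],s["ft_force"])
E
```

```text
9.3 [638.20027584 -48.71380384 211.91057887] [-0.84941732 -0.50018794 -1.03991075]
```

View pics/s6.png

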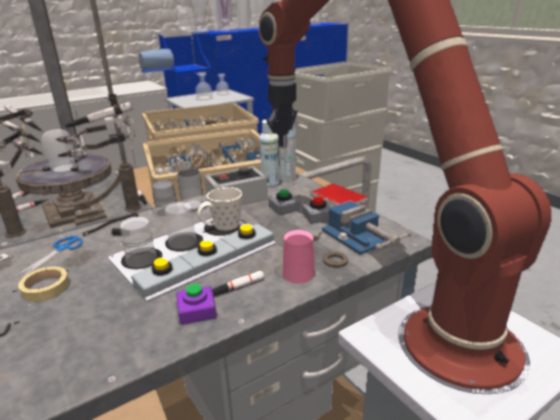

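Everything stands where it was: mug at (224,210), keys up, green button up at (284,194), and the hand is clear above it.

```bash
python3 -c "
from station import *
print(finish_job())"
```

```text
the job is handed in; nothing more can be done
None
```

I pressed the right-hand yellow key in front of the dotted mug and let it come back up. Then I pressed the green start button, took the hand clear and handed the job in; the last picture showed nothing else moved, but no verdict came back.

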